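# Layer spot plates in a drying box and prop its lid ajar

### The arm

A 7-joint arm with a two-finger parallel gripper is mounted at the origin on the work surface. World frame = base frame: x ahead of the robot, y to its left, z up, the work surface at z = 0. Lengths are in m, angles in rad, forces in N, time in s.
With the tool pointing down it reaches from about 0.425 to 1.025 m from the base axis. Payload 3.6 kg.
Tool frame: the origin (TCP) lies midway between the tips of the shut fingers; the grasp point (between the pads) lies 19 mm behind it (bot.pinch_z is the distance from the TCP to the grasp point, in m); z points along the fingers, y is the line along which they close (so a half turn about z gives the same grasp; the last joint's range is limited). The gripper opens to 85 mm and grips with 20 to 120 N. Pads are 22 mm wide; open, the fingers measure 114 mm over their backs; the gripper's body (76 mm by 85 mm) begins 54 mm behind the grasp point. The pads swing forward as they close: fully open they stand 13 mm farther back than shut.
Start: joints at [-1.329, 0.591, 0.048, 1.609, -0.033, 0.943, -0.034], TCP at [0.238, 0.685, 0.231] pointing down, gripper open.
Joint ranges: [-2.69, 2.69], [-0.47, 2.24], [-1.27, 1.36], [0.19, 2.51], [-1.53, 4.68], [0.08, 2.07], [-3.09, 3.09]. Speed limits (rad/s): [2.57, 2.57, 3.14, 3.14, 3.14, 3.14, 3.14].

### API

Orientations are given as [roll, pitch, yaw] about the fixed x, y, z axes, in that order (R = Rz(yaw) Ry(pitch) Rx(roll)).
In Python, from workcell import bot gives the robot as it stands.
- The arm moves only by the tool apply_moves, never from a script. Its argument "rows" is a list that holds one entry, the list of rows, each a list of 4 numbers: the shift along the world's x, y, z in m, then the turn about the world's z in degrees. In form: [[[tx, ty, tz, yaw], ...]]. A call has 1 to 20 rows; each row is the pose to reach, as a shift and turn from the pose commanded when the call began; what a row does not reach only later rows make up. A row lasts 1/12 s, in which the tool goes at most 41.7 mm and 7.16 degrees, less where a joint would pass 70% of its speed; a pose out of reach is approached as far as the arm can. A call with a gripper value outside its range is refused whole. "gripper" is the gripper command: -1 is shut, 1 is fully open, values between are in proportion, set as the call begins (left out, the last holds). The fingers move at their own pace and stop on an object; the grip force is fixed at half the most. Time passes only in rows, so rows that repeat a pose let the fingers close. It gives the time, the measured TCP pose, the force, the opening and the grip force at its end, in the units of the state.
- bot.read_state(): the state, without advancing time (a new reading comes with each control period).
- bot.capture(name): name is "side" or "top"; returns the picture (420x560x3 uint8, red, green, blue); there is no depth.
- bot.calibration(name): a dict with "fov_y" (degrees; the focal length in pixels is half the picture's height over the tangent of half this angle, whatever the lens; pixels are square), "cx", "cy" (the principal point, pixels), "dist" ([k1, k2, p1, p2, k3] as OpenCV has them; the pictures are not rectified), "origin" and "attitude" of the camera in the world. Camera axes: x right, y down, z forward; pixel columns grow to the right and rows downward; lengths in m; the calibration is good to about 2 mm. A picture is of the moment at which its call begins. calibration takes no time and is no camera call.
- bot.close_job(): hands the job in; it is judged then, once.
Trained networks look in the newest picture that a camera, given by its name, has taken for a name from the list of things; names that differ only in an ending like _2 or _b are one class to them, and where a whole thing is asked for, a point or a joint stands for the part that bears it (a point fixed in the world has none). Each returns a list of dicts, best first, with "p" (0 to 1); they miss things now and then, are a little off and sometimes report something else, mostly with a low value. They report only what shows in the picture. A call takes as long as a camera call. They do not tell look-alikes from the thing itself.
- bot.find_in(thing, camera): "box" ([left, top, width, height] in pixels, round what is visible of it).
- bot.regions_of(thing, camera): "mask" (420x560 bool, what is visible of it) and "box" ([left, top, width, height] in pixels, round what is visible of it).
- bot.mark_of(thing, camera): "pixel" ([row, column] in pixels: a listed point, or the origin of a listed thing).
The state is a dict: "time_s": time; "qpos": joint angles; "dq": joint speeds; "effort": joint torques, N m; "eef_pos": TCP position; "eef_rot": TCP orientation; "wrist_force": force on the tool from outside, world axes, zero at the start; "moment": the same for the moment, N m; "gripper_width": finger opening in m; "gripper_force": force on a finger pad.
Only numpy, scipy, OpenCV 4.12 (cv2) and the standard library are available. Lean on these libraries where they do the work, as an engineer would, in place of code of your own. Each camera call takes 0.05 s, during which the arm holds its last target. There are 200 camera calls.

### The job

Finish loading the drying box: lay the plastic separator sheet squarely on the spot plate that is already in the box, then stack the second spot plate squarely on the sheet, wells up. Then, while the lid still leans back, flip the lid's stay fully up, and bring the lid forward so that it comes to rest propped ajar on the stay. Leave the other things on the bench where they are.

Things in the scene. Friction and masses are not known exactly. Their poses are not given: they have to be found in the camera images.
- dry_box: Drying box: open-topped aluminium box fixed to the bench, outside 160 mm along its x, 170 mm along its y, 50 mm high, walls and floor 5 mm thick. Origin: centre of its underside, on the bench (height 0). Its x axis points from the open front towards the hinged back, y to its left, z up. It stands turned by up to 0.25 rad.
- lid (a joint): Angle of the aluminium lid (rad): 0 shut, 1.57 upright, 1.8 leaning back on its stop, as found. Plate 165 mm from hinge to free edge, 170 mm wide, 6 mm thick, 0.25 kg; hinge line along the box's y at box x = 83, z = 50 mm. Damped (0.2 N m s/rad): pushed forward to 1.2 or less it sinks by itself in 1 to 3 s, onto the raised stay (reads about 0.49) or shut if the stay is down.
- lid_edge (a point): Middle of the lid's free edge, half-way through its thickness; as found it is the lid's top edge, about 212 mm above the bench and 41 mm behind the hinge line. An 18 mm wide strip sticks out of the lid's right side (-y) along 110 mm; it comes down on the stay's tip.
- stay (a joint): Angle of the lid's stay (rad), outside the box's right wall (-y): 0 lying level, its bar pointing to the back of the box; 1.57 upright; 1.75 fully up on its stop, leaning 10 degrees to the box's front, where it holds the lid. Found between 0 and 0.35. Stiff pivot (0.05 N m): it stays where it is left.
- stay_pivot (a point): Point on the stay's pivot axis (along the box's y), mid-width of the thumb tab: box frame (-30, -115, 30) mm. The steel stay is a bell crank: a bar 10 mm deep, 90 mm from pivot to tip, close beside the box wall (box y -96 to -90 mm), and a thumb tab at 60 degrees to it, further out.
- stay_tab (a point): Middle of the end of the stay's thumb tab, 55 mm from the pivot. The tab is a plate 6 mm thick, 30 mm wide (box y -100 to -130 mm). With the bar level it slopes up and back at 60 degrees, its end 78 mm above the bench; pushed from behind towards the box's front, then down, it raises the bar. With the stay fully up it slopes up and to the front, 20 degrees above level.
- stay_tip (a point): Rounded free tip of the stay's bar, 90 mm from the pivot; fully up it is 119 mm above the bench.
- plate_lower_c (a point): Centre (half-way up) of the porcelain spot plate that already lies in the box on its floor: white, 90 mm (its x) by 60 mm (its y) by 12 mm thick, six shallow wells on top, 0.15 kg, loose. Its x lies nearly along the box's x.
- plate_upper_c (a point): Centre (half-way up) of a second spot plate, the same as the lower one (90 x 60 x 12 mm, 0.15 kg), lying flat on the bench on one side of the box, wells up.
- sheet_c (a point): Centre (half-way up) of the separator: a plain rigid white plastic sheet, 104 mm (its x) by 60 mm (its y) by 6 mm thick, 0.04 kg, lying flat on the bench on the other side of the box.
- amber_bottle: Bystander, to be left alone: amber glass bottle, 60 mm across, 150 mm tall. Origin at its underside.
- solvent_bottle: Bystander, to be left alone: white plastic bottle, 64 mm across, 170 mm tall. Origin at its underside.
- mortar: Bystander, to be left alone: white porcelain bowl, 90 mm across, 40 mm tall. Origin at its underside.
- sample_jar: Bystander, to be left alone: squat amber jar, 42 mm across, 50 mm tall. Origin at its underside.
- weigh_jar: Bystander, to be left alone: squat white jar with a steel cap, 44 mm across, 40 mm tall. Origin at its underside.
- spatula: Bystander, to be left alone: steel lab spatula lying flat, 160 mm long. Origin at the middle of its underside, x along it.
- crucible: Bystander, to be left alone: small white porcelain cup, 48 mm across, 40 mm tall. Origin at its underside.
Mind the look-alikes: they are no part of the job. What is shaped like the part that bears plate_upper_c but turquoise is not meant. Of the things that look like the part that bears sheet_c, the smaller one is meant.

How it is judged:
On the way, in this order (a step that is already met when the one before it is completed fails the run):
1. the sheet lies squarely on the lower plate (horizontal distance between sheet_c and plate_lower_c below 0.015 m and angle between the x axis of sheet_c and the x axis of plate_lower_c, either way round below 0.2 rad and z of sheet_c in the frame of plate_lower_c between 0.006 and 0.012 m and angle between each of sheet_c, plate_lower_c's own z axis and vertical below 0.06 rad and z of plate_lower_c in the frame of dry_box below 0.014 m), for 0.2 s.
2. the second plate lies squarely on the sheet (all of step 1 and horizontal distance between plate_upper_c and plate_lower_c below 0.015 m and angle between the x axis of plate_upper_c and the x axis of plate_lower_c, either way round below 0.2 rad and z of plate_upper_c in the frame of sheet_c between 0.006 and 0.012 m and angle between plate_upper_c's own z axis and vertical below 0.06 rad), for 0.2 s.
3. the stay is fully up while the lid still leans back or stands upright (value of joint stay above 1.6 rad and value of joint lid above 1.4 rad), for 0.1 s.
4. the lid rests on the stay (value of joint stay above 1.65 rad and value of joint lid between 0.41 and 0.57 rad), for 0.2 s.
At the end, for the whole second after the job is handed in: Lower plate flat on the box floor, sheet flat on it and second plate flat on the sheet, wells up, both centred within 15 mm and aligned within 0.2 rad (half turns are equal) with the lower plate; the stay fully up (over 1.65 rad) and the lid at rest on it (0.41 to 0.57 rad) (all of step 2 and all of step 4 and velocity of joint lid between -0.03 and 0.03 rad/s); the robot touches nothing.
It fails at once if a bystander is moved by more than 30 mm (distance of any of amber_bottle, solvent_bottle, mortar, sample_jar, weigh_jar, spatula, crucible from where it was at the start of the episode above 0.03 m).
It also fails if it takes over 72 s, if anything falls off the work surface, if the arm or the gripper's body presses on something with over 40 N, if the wrist force passes 120 N, or if a joint passes its speed limit or range.

## Working session

There is one attempt and no reset: what is moved stays moved. The work goes in short steps, Python scripts to look and compute and a tool call to move; the robot and the scene stay as the last step left them, time stands still between calls to the robot, and variables do not carry over. Pictures are saved under pics/ and viewed, at most 10 in all, crops included, and the job is handed in when it is done.

Besides the shell and the picture viewer there is one more tool, called after ">>>" by a JSON object that holds its "name" and its "arguments". apply_moves: Moves the arm, as the interface text tells. Its arguments: {"type":"object","properties":{"rows":{"type":"array"},"gripper":{"type":"number"}},"required":["rows"]}

```bash
mkdir -p pics; cat > h.py <<'E'
import numpy as np, cv2
from workcell import bot
from scipy.spatial.transform import Rotation as R
def cam(n):
    c=bot.calibration(n); f=210/np.tan(np.radians(c["fov_y"])/2)
    K=np.array([[f,0,c["cx"]],[0,f,c["cy"]],[0,0,1]])
    a=np.array(c["attitude"],float)
    M=a if a.shape==(3,3) else R.from_euler('xyz',a).as_matrix()
    return K,np.array(c["dist"],float),np.array(c["origin"],float),M
def ray(n,rc):
    K,d,o,M=cam(n)
    p=cv2.undistortPoints(np.array([[[rc[1],rc[0]]]],float),K,d)[0,0]
    return o,M@np.array([p[0],p[1],1.])
def onz(n,rc,z):
    o,v=ray(n,rc); return o+v*(z-o[2])/v[2]
def proj(n,P):
    K,d,o,M=cam(n); P=np.atleast_2d(P)
    q=cv2.projectPoints(((P-o)@M).reshape(-1,1,3),np.zeros(3),np.zeros(3),K,d)[0].reshape(-1,2)
    return q[:,::-1]
def tri(a,b):
    (o1,v1),(o2,v2)=ray("top",a),ray("side",b)
    v1/=np.linalg.norm(v1);v2/=np.linalg.norm(v2)
    s=np.linalg.lstsq(np.c_[v1,-v2],o2-o1,rcond=None)[0]
    p,q=o1+s[0]*v1,o2+s[1]*v2
    return (p+q)/2,np.linalg.norm(p-q)
E
python3 - <<'E'
from h import *
im={}
for n in("top","side"):
    im[n]=bot.capture(n); cv2.imwrite(f"pics/{n}0.png",im[n][:,:,::-1]); print(n,bot.calibration(n))
for t in ["dry_box","lid_edge","stay_pivot","stay_tab","stay_tip","plate_lower_c","plate_upper_c","sheet_c"]:
    for n in("top","side"):
        print(t,n,[(np.round(m["pixel"],1).tolist(),round(m["p"],2)) for m in bot.mark_of(t,n)][:4])
print(bot.read_state()); print(bot.pinch_z)
E
```

```text
top {'fov_y': 54.736460936972826, 'cx': 286.7956754327292, 'cy': 204.4741105384878, 'dist': array([0.04212689, 0.        , 0.        , 0.        , 0.        ]), 'origin': array([0.27161173, 0.02234722, 1.16667748]), 'attitude': array([-2.90818038, -0.00714118, -1.46262035])}
side {'fov_y': 42.9140290621605, 'cx': 282.96904763617084, 'cy': 203.61879387717576, 'dist': array([-0.19676403,  0.        ,  0.        ,  0.        ,  0.        ]), 'origin': array([ 0.2234863 , -1.25227108,  1.10919039]), 'attitude': array([-2.23441675, -0.01857564, -0.21634831])}
dry_box top [([197.8, 293.9], 0.86)]
dry_box side [([222.3, 289.2], 0.59)]
lid_edge top [([135.1, 311.7], 0.7), ([276.3, 354.0], 0.4)]
lid_edge side [([167.5, 333.1], 0.93)]
stay_pivot top [([221.8, 329.7], 0.71), ([186.0, 334.3], 0.51)]
stay_pivot side [([153.1, 283.4], 0.66), ([270.7, 244.4], 0.43)]
stay_tab top [([212.5, 335.9], 0.78)]
stay_tab side [([227.3, 289.3], 0.62)]
stay_tip top [([221.7, 329.1], 0.66), ([186.1, 333.0], 0.47)]
stay_tip side [([230.5, 311.8], 0.52)]
plate_lower_c top [([201.7, 295.1], 0.84)]
plate_lower_c s
[... 262 characters left out ...]
{'time_s': 0.9, 'qpos': array([-1.32946815,  0.59115872,  0.04838215,  1.60853289, -0.03330534,
        0.94269514, -0.03370306]), 'dq': array([ 0.00034023,  0.0004602 , -0.00088631, -0.00016311, -0.00077504,
        0.00125621,  0.00064304]), 'effort': array([ 1.38399491e-04, -5.48628330e+01,  1.54588256e+00, -1.98546553e+01,
        9.28874477e-03,  1.44391237e-03,  7.74506987e-06]), 'eef_pos': array([0.23822197, 0.68473176, 0.23131943]), 'eef_rot': array([3.14158077e+00, 9.51792501e-06, 2.80680524e+00]), 'wrist_force': array([-0.52592002, -0.65335162,  0.14886437]), 'moment': array([-0.02239899,  0.03400375, -0.00202083]), 'gripper_force': 0.0, 'gripper_width': 0.08533978032219972}
0.0187
```

View pics/top0.png

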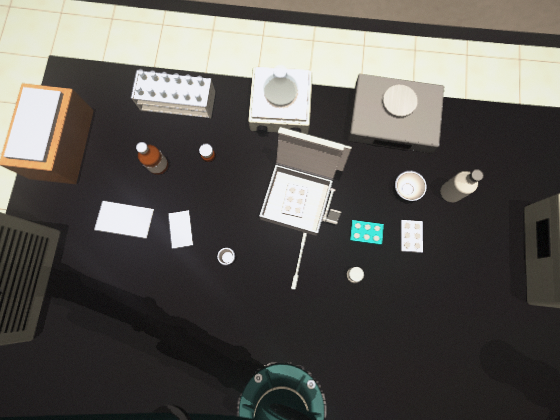

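View pics/side0.png

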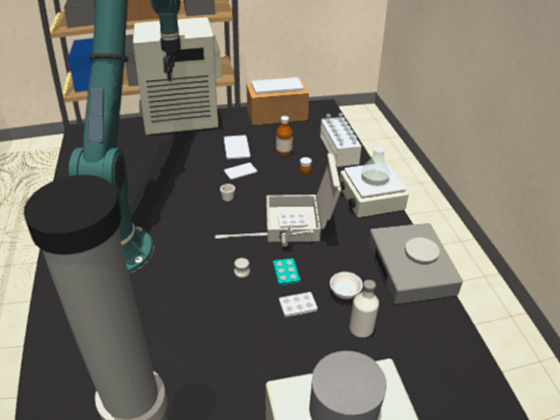

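```bash
cat > m.py <<'E'
from h import *
def rect(n,seed,z,half=28,thr=150):
    im=bot.capture(n) if isinstance(n,str) else n[1]; n=n if isinstance(n,str) else n[0]
    m=(im.min(2)>thr).astype(np.uint8)
    lab=cv2.connectedComponents(m)[1]; r,c=map(int,seed)
    w=lab[r-4:r+5,c-4:c+5]; k=np.bincount(w[w>0]).argmax()
    cn=max(cv2.findContours((lab==k).astype(np.uint8),cv2.RETR_EXTERNAL,cv2.CHAIN_APPROX_NONE)[0],key=len)[:,0]
    P=np.array([onz(n,(y,x),z)[:2] for x,y in cn])*1000
    (cx,cy),(w,h),a=cv2.minAreaRect(P.astype(np.float32))
    if h>w: w,h,a=h,w,a+90
    return cx/1000,cy/1000,w,h,(a+90)%180-90
E
python3 - <<'E'
from m import *
t=bot.capture("top"); s=bot.capture("side")
for nm,z,st,ss in [("small sheet",.006,(229,181),(170,240)),("big sheet",.006,(219,125),(147,236)),("white plate",.012,(230,412),(304,298))]:
    for n,i,sd in(("top",t,st),("side",s,ss)):
        try: print(nm,n,np.round(rect((n,i),sd,z),3))
        except Exception as e: print(nm,n,e)
bp=[]
big=np.zeros((572,800,3),np.uint8)
def put(r,c,im,r0,r1,c0,c1,k):
    q=cv2.resize(im[r0:r1,c0:c1],None,fx=k,fy=k,interpolation=cv2.INTER_CUBIC); q=q[:572-r,:800-c]; big[r:r+q.shape[0],c:c+q.shape[1]]=q
put(0,0,t,120,250,255,355,4.4); put(0,445,t,195,245,90,200,3.2); put(165,445,t,210,260,345,430,4); put(370,445,s,180,250,260,345,2.88*1.4)
cv2.imwrite("pics/crop1.png",big[:,:,::-1])
# initial guess from corners by networks
for th in ["dry_box","plate_lower_c","stay_tab"]:
    for n in("top","side"):
        print(th,n,[(np.round(m["box"]).tolist(),round(m["p"],2)) for m in bot.find_in(th,n)][:3])
print("box o",onz("top",(197.8,293.9),0),onz("side",(222.3,289.2),0))
print("tab",tri((212.5,335.9),(227.3,289.3)),"edge",tri((135.1,311.7),(167.5,333.1)))
print("lower",onz("top",(201.7,295.1),.011),onz("side",(221.6,291),.011))
E
```

```text
small sheet top [  0.442   0.342 103.027  59.379  15.786]
small sheet side [  0.435   0.344 107.003  66.373  15.879]
big sheet top [  0.453   0.507 151.57   86.71   86.824]
big sheet side [  0.446   0.513 160.095  89.877  86.685]
white plate top [ 0.494 -0.321 89.501 60.25   1.732]
white plate side [ 0.49  -0.32  91.506 64.829  2.099]
dry_box top [([257.0, 125.0, 93.0, 109.0], 0.7)]
dry_box side [([265.0, 153.0, 75.0, 93.0], 0.93)]
plate_lower_c top [([281.0, 184.0, 25.0, 35.0], 0.81)]
plate_lower_c side [([279.0, 214.0, 28.0, 15.0], 0.76)]
stay_tab top [([324.0, 188.0, 15.0, 35.0], 0.74)]
stay_tab side [([281.0, 226.0, 28.0, 21.0], 0.68), ([226.0, 164.0, 31.0, 13.0], 0.39)]
box o [0.57082341 0.02525086 0.        ] [0.54691056 0.02953454 0.        ]
tab (array([ 0.5183876 , -0.09286986,  0.08686566]), np.float64(0.003142144933901867)) edge (array([ 0.67323223, -0.002333  ,  0.22151384]), np.float64(0.011235871580828644))
lower [0.55664749 0.02049708 0.011     ] [0.55014157 0.01910496 0.011     ]
```

View pics/crop1.png

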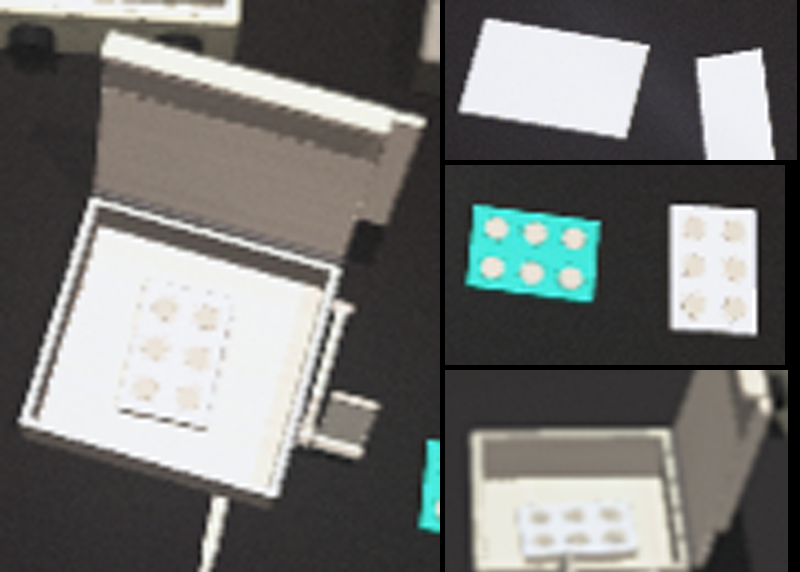

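Sheets: pixels (125,219), 152x87 mm, and (181,229), 103x59 mm. The second fits the 104x60 sheet, and it is the smaller. Plates: turquoise at (367,232) and white at (412,236), 90x60 mm. The white one is meant. The crop confirms both. It also shows the box rim corners, the lower plate, and the stay tab at about crop (345,420).

```bash
python3 - <<'E'
from h import *
from scipy.optimize import least_squares
P=lambda L:[onz("top",(120+v/4.4,255+u/4.4),z)[:2] for u,v,z in L]
def fit(W,M):
    W=np.array(W);M=np.array(M)/1000
    f=lambda p:((np.c_[np.cos(p[2])*M[:,0]-np.sin(p[2])*M[:,1],np.sin(p[2])*M[:,0]+np.cos(p[2])*M[:,1]]+p[:2])-W).ravel()
    r=least_squares(f,[.55,.02,-.1]); return r.x,np.round(r.fun*1000,1)
b,e=fit(P([(95,200,.05),(340,268,.05),(275,494,.05),(22,424,.05)]),[(80,85),(80,-85),(-80,-85),(-80,85)]); print("box",b,np.degrees(b[2]),e)
p,e=fit(P([(145,283,.017),(230,300,.017),(207,428,.017),(118,408,.017)]),[(45,30),(45,-30),(-45,-30),(-45,30)]); print("lower",p,np.degrees(p[2]),e)
def w(x,y,z): c,s=np.cos(b[2]),np.sin(b[2]); return np.array([b[0]+(c*x-s*y)/1e3,b[1]+(s*x+c*y)/1e3,z/1e3])
for a in (0,.2,.35):
    t=np.radians(60)+a; q=w(-30+55*np.cos(t),-115,30+55*np.sin(t)); print("tab",a,q,proj("top",q),proj("side",q))
for nm,q in [("pivot",w(-30,-115,30)),("edge",w(83+165*np.cos(1.8)-3*np.sin(1.8),0,50+165*np.sin(1.8)))]: print(nm,q,proj("top",q),proj("side",q))
E
```

```text
box [ 0.55728026  0.01738089 -0.17689906] -10.13556948943463 [ 2.4  2.   1.3 -1.2 -3.1 -1.7 -0.6  1. ]
lower [ 0.55865098  0.02179238 -0.09193289] -5.267366816069973 [ 0.9  0.6  0.9 -1.4 -0.2  0.3 -1.6  0.4]
tab 0 [ 0.53458182 -0.09538449  0.0776314 ] [[208.15990892 336.77632476]] [[229.38263944 295.25802757]]
tab 0.2 [ 0.52472698 -0.09362276  0.08214535] [[211.21265684 336.05758451]] [[228.26498688 291.92226581]]
tab 0.35 [ 0.51686277 -0.09221689  0.08417332] [[213.79572666 335.40654205]] [[227.77517307 289.2361809 ]]
pivot [ 0.50751098 -0.0905451   0.03      ] [[220.88679517 332.21051603]] [[241.47062546 285.61714244]]
edge [0.59920571 0.00988597 0.21068486] [[166.38840765 303.31801754]] [[170.06785202 309.6024758 ]]
```

>>> {"name": "apply_moves", "arguments": {"rows": [[[0.02,-0.034,-0.01,4],[0.04,-0.067,-0.02,8],[0.06,-0.1,-0.03,12],[0.08,-0.134,-0.04,16],[0.1,-0.17,-0.05,20],[0.12,-0.2,-0.06,24],[0.14,-0.235,-0.07,28],[0.16,-0.27,-0.08,32],[0.18,-0.3,-0.09,35],[0.204,-0.343,-0.1,35],[0.204,-0.343,-0.13,35],[0.204,-0.343,-0.15,35],[0.204,-0.343,-0.15,35],[0.204,-0.343,-0.15,35]]], "gripper": 1}}

```text
time_s: 2.47
eef_pos: [0.4418, 0.3417, 0.0808]
eef_rot: [-3.141, -0.002, -2.865]
wrist_force: [-0.3, 0.2, 0.7]
gripper_width: 0.0855
gripper_force: 0.0
```

>>> {"name": "apply_moves", "arguments": {"rows": [[[0,0,-0.03,0],[0,0,-0.06,0],[0,0,-0.074,0],[0,0,-0.08,0],[0,0,-0.0835,0],[0,0,-0.0835,0],[0,0,-0.0835,0]]], "gripper": 1}}

```text
time_s: 3.05
eef_pos: [0.4429, 0.343, -0.0009]
eef_rot: [3.14, 0.002, -2.865]
wrist_force: [0.6, 1.4, -0.1]
gripper_width: 0.0852
gripper_force: 0.0
```

>>> {"name": "apply_moves", "arguments": {"rows": [[[0,0,0,0],[0,0,0,0],[0,0,0,0],[0,0,0,0],[0,0,0,0],[0,0,0,0],[0,0,0,0],[0,0,0,0],[0,0,0,0]]], "gripper": -1}}

```text
time_s: 3.8
eef_pos: [0.4428, 0.3423, -0.0003]
eef_rot: [3.141, 0.002, -2.866]
wrist_force: [-1.0, -0.8, 11.2]
gripper_width: 0.0565
gripper_force: 61.1
```

>>> {"name": "apply_moves", "arguments": {"rows": [[[0,0,0.01,0],[0,0,0.03,0],[0,0,0.06,0],[0,0,0.09,0],[0,0,0.1,0],[0,0,0.1,0]]]}}

```text
time_s: 4.3
eef_pos: [0.444, 0.3431, 0.1011]
eef_rot: [3.139, 0.006, -2.866]
wrist_force: [0.5, 0.5, 0.1]
gripper_width: 0.0564
gripper_force: 63.6
```

```bash
python3 - <<'E'
from h import *
s=bot.read_state(); print(s["gripper_width"],s["gripper_force"],s["eef_pos"])
t=bot.capture("top"); d=bot.capture("side")
a=cv2.resize(t[180:270,130:240],None,fx=3.6,fy=3.6,interpolation=2); b=cv2.resize(d[90:190,190:300],None,fx=3.6,fy=3.6,interpolation=2)
b=b[:324]; cv2.imwrite("pics/g1.png",np.hstack([a,b])[:,:,::-1])
E
```

```text
0.05640932744822045 63.60259294509888 [0.44400097 0.34305614 0.1010936 ]
```

View pics/g1.png

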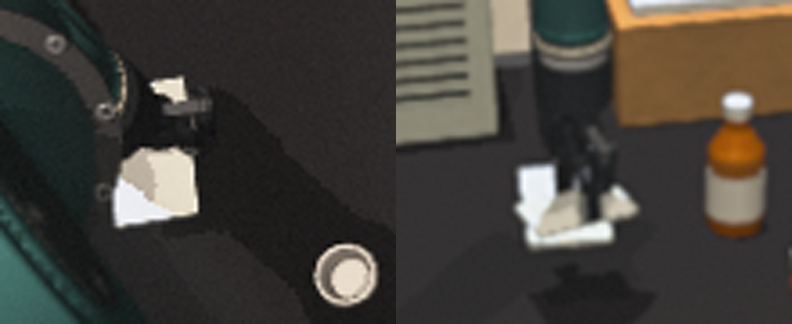

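```bash
python3 - <<'E'
from h import *
f=lambda u,v,z=.107:onz("top",(180+v/3.6,130+u/3.6),z)
A,B,C,D=f(115,228),f(198,213),f(155,80),f(185,77)
print(A,B,C,D,np.linalg.norm(A-B))
a=R.from_euler('z',-2.866).as_matrix()
s=bot.read_state()["eef_pos"]
for q in(A,B,C,D): print(np.round((a.T@(q-s))*1000,1))
g=lambda u,v,z=.107:onz("side",(90+v/3.6,190+u/3.6),z)
for uv in [(528,245),(612,240),(518,208),(638,205)]:
  q=g(uv[0]-396,uv[1]); print(uv,np.round((a.T@(q-s))*1000,1))
E
```

```text
[0.38361108 0.35447818 0.107     ] [0.40080663 0.29696186 0.107     ] [0.4956966  0.34503001 0.107     ] [0.50039284 0.32343442 0.107     ] 0.060031774576767304
[ 52.8 -28.4   9. ]
[51.9 31.6  9. ]
[-52.5  11.2   9. ]
[-51.1  33.2   9. ]
(528, 245) [74.6 43.1  9. ]
(612, 240) [-0.4 71.3  9. ]
(518, 208) [ 57.1 -22.2   9. ]
(638, 205) [-50.1  25.8   9. ]
```

The sheet is held flat and centred to about 1 mm. Its front corners are at crop (115,228) and (198,213). Next I carry it over the box.

>>> {"name": "apply_moves", "arguments": {"rows": [[[0.01,-0.03,0.005,-2],[0.02,-0.06,0.01,-4],[0.033,-0.09,0.01,-6],[0.044,-0.12,0.01,-8],[0.055,-0.15,0.01,-10],[0.066,-0.18,0.01,-12],[0.077,-0.21,0.01,-14],[0.088,-0.24,0.01,-16],[0.099,-0.27,0.01,-18],[0.108,-0.295,0.01,-20],[0.115,-0.321,0,-21],[0.115,-0.321,-0.02,-21],[0.115,-0.321,-0.02,-21],[0.115,-0.321,-0.02,-21]]]}}

```text
time_s: 5.57
eef_pos: [0.5549, 0.0208, 0.0756]
eef_rot: [-3.141, -0.006, 3.051]
wrist_force: [-0.4, 0.4, 0.1]
gripper_width: 0.0564
gripper_force: 63.8
```

```bash
python3 - <<'E'
from h import *
s=bot.read_state(); print(s["eef_pos"],np.degrees(s["eef_rot"]),s["gripper_width"])
t=bot.capture("top"); d=bot.capture("side")
a=cv2.resize(t[150:250,240:350],None,fx=3.6,fy=3.6,interpolation=2); b=cv2.resize(d[150:250,250:360],None,fx=3.6,fy=3.6,interpolation=2)
cv2.imwrite("pics/g2.png",np.hstack([a,b])[:,:,::-1])
E
```

```text
[0.55493347 0.02082553 0.07562007] [-179.9593576    -0.32967094  174.82597739] 0.05637379539535151
```

View pics/g2.png

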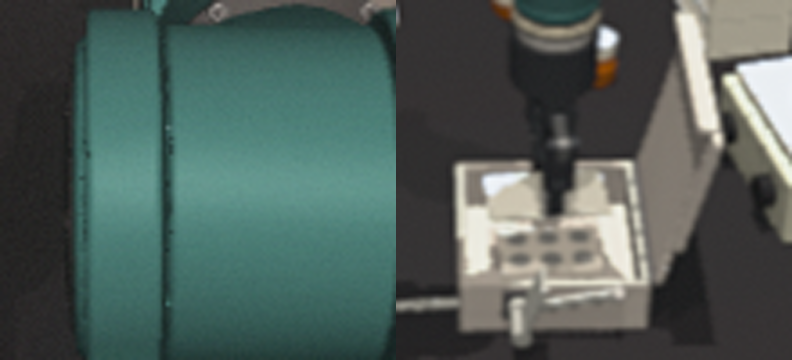

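>>> {"name": "apply_moves", "arguments": {"rows": [[[0.002,0,-0.02,0],[0.003,0,-0.04,0],[0.003,0,-0.05,0],[0.003,0,-0.055,0],[0.003,0,-0.0575,0],[0.003,0,-0.0575,0],[0.003,0,-0.0575,0]]]}}

```text
time_s: 6.25
eef_pos: [0.5606, 0.021, 0.021]
eef_rot: [3.141, 0.001, 3.052]
wrist_force: [-0.0, -0.6, -1.9]
gripper_width: 0.0561
gripper_force: 63.8
```

>>> {"name": "apply_moves", "arguments": {"rows": [[[-0.001,0,-0.002,0],[-0.001,0,-0.004,0],[-0.001,0,-0.004,0],[-0.001,0,-0.004,0]]]}}

```text
time_s: 6.58
eef_pos: [0.5595, 0.0208, 0.0169]
eef_rot: [3.141, 0.001, 3.051]
wrist_force: [-1.0, -0.9, 4.3]
gripper_width: 0.0563
gripper_force: 64.9
```

Contact at the expected height. I release, lift and head for the plate.

>>> {"name": "apply_moves", "arguments": {"rows": [[[0,0,0,0],[0,0,0,0],[0,0,0,0],[0,0,0,0],[0,0,0,0],[0,0,0.01,0],[0,0,0.04,0],[0,0,0.08,0],[0,0,0.1,0],[0,0,0.12,0],[0,-0.035,0.13,0],[-0.01,-0.07,0.13,1],[-0.015,-0.105,0.13,2],[-0.02,-0.14,0.13,3],[-0.03,-0.175,0.13,4],[-0.04,-0.21,0.13,5],[-0.05,-0.245,0.13,6],[-0.055,-0.28,0.13,7],[-0.06,-0.31,0.13,7],[-0.065,-0.343,0.12,7]]], "gripper": 1}}

```text
time_s: 8.25
eef_pos: [0.4947, -0.3243, 0.1385]
eef_rot: [-3.14, 0.003, -3.11]
wrist_force: [1.6, 0.3, -0.5]
gripper_width: 0.0852
gripper_force: 0.0
```

```bash
python3 - <<'E'
from m import *
s=bot.read_state(); print(s["eef_pos"],np.degrees(s["eef_rot"]),s["gripper_width"])
t=bot.capture("top"); d=bot.capture("side")
a=cv2.resize(t[160:260,250:360],None,fx=3.6,fy=3.6,interpolation=2); b=cv2.resize(d[180:280,240:350],None,fx=3.6,fy=3.6,interpolation=2)
cv2.imwrite("pics/g3.png",np.hstack([a,b])[:,:,::-1])
for th in("sheet_c",):
    for n in("top","side"): print(n,[(np.round(onz(n,m["pixel"],.02),3),round(m["p"],2)) for m in bot.mark_of(th,n)])
E
```

```text
[ 0.49466158 -0.32429069  0.13850868] [-179.89498695    0.19060508 -178.19700603] 0.08516590384066552
top [(array([0.566, 0.024, 0.02 ]), 0.94), (array([0.444, 0.491, 0.02 ]), 0.62)]
side [(array([0.431, 0.497, 0.02 ]), 0.83), (array([0.554, 0.022, 0.02 ]), 0.54)]
```

View pics/g3.png

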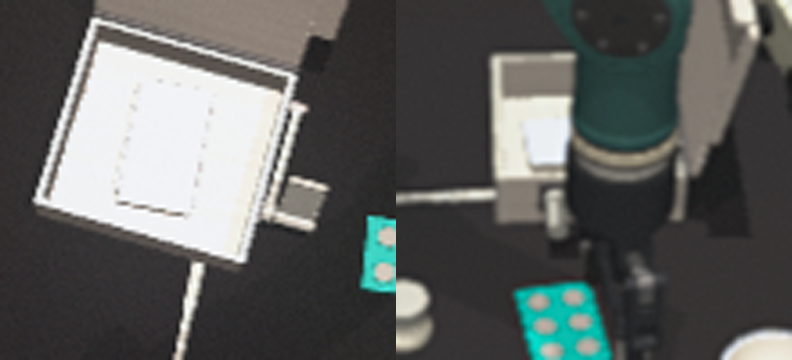

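The sheet lies square on the plate: corner centroids (295.6,200.3) against (294.8,200.6). Next I take the white plate.

>>> {"name": "apply_moves", "arguments": {"rows": [[[0,0.002,-0.04,0],[0,0.003,-0.08,0],[0,0.003,-0.11,0],[0,0.003,-0.125,0],[0,0.003,-0.133,0],[0,0.003,-0.133,0],[0,0.003,-0.133,0]]]}}

```text
time_s: 9.03
eef_pos: [0.4952, -0.3183, 0.0039]
eef_rot: [3.141, 0.001, -3.108]
wrist_force: [-0.3, -0.3, 0.1]
gripper_width: 0.0851
gripper_force: 0.0
```

>>> {"name": "apply_moves", "arguments": {"rows": [[[0,0,0,0],[0,0,0,0],[0,0,0,0],[0,0,0,0],[0,0,0,0],[0,0,0,0],[0,0,0,0],[0,0,0,0],[0,0,0,0]]], "gripper": -1}}

```text
time_s: 9.78
eef_pos: [0.4954, -0.3199, 0.0058]
eef_rot: [-3.14, 0.003, -3.11]
wrist_force: [-1.2, 0.9, 9.6]
gripper_width: 0.0565
gripper_force: 61.4
```

>>> {"name": "apply_moves", "arguments": {"rows": [[[0,0,0.01,0],[0,0,0.04,0],[0,0,0.08,0],[0,0,0.11,0],[0,0,0.12,0],[0,0,0.12,0],[0,0,0.12,0]]]}}

```text
time_s: 10.37
eef_pos: [0.4938, -0.3192, 0.1236]
eef_rot: [-3.141, 0.0, -3.11]
wrist_force: [-0.7, -0.3, -2.0]
gripper_width: 0.0563
gripper_force: 64.2
```

```bash
python3 - <<'E'
from h import *
s=bot.read_state(); print(s["gripper_width"],s["gripper_force"],s["eef_pos"],s["wrist_force"])
t=bot.capture("top"); d=bot.capture("side")
a=cv2.resize(t[200:270,370:450],None,fx=4.8,fy=4.8,interpolation=2); b=cv2.resize(d[230:330,250:360],None,fx=3.6,fy=3.6,interpolation=2)
cv2.imwrite("pics/g4.png",np.hstack([a[:336],b[:336]])[:,:,::-1])
E
```

```text
0.05625112696636924 64.16715527884662 [ 0.49379563 -0.31922144  0.12362999] [-0.68761442 -0.31952434 -2.04173974]
```

View pics/g4.png

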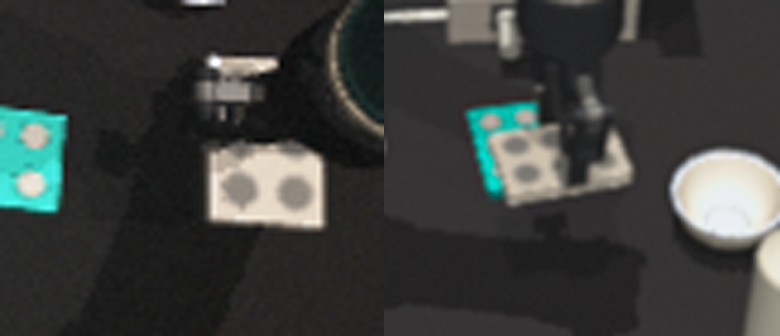

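```bash
python3 - <<'E'
from h import *
s=bot.read_state()["eef_pos"]; a=R.from_euler('z',-3.11).as_matrix()
for u,v in [(208,221),(325,224),(212,57),(278,62)]:
    print(np.round(a.T@(onz("top",(200+v/4.8,370+u/4.8),.13)-s)*1000,1))
E
```

```text
[ 47.6 -28.    8.3]
[44.2 33.7  8.3]
[-42.3 -26.1   8.3]
[-42.3   9.4   8.3]
```

>>> {"name": "apply_moves", "arguments": {"rows": [[[0.008,0.034,0,-1],[0.015,0.068,0,-2],[0.02,0.1,0,-3],[0.027,0.136,0,-4],[0.034,0.17,0,-5],[0.041,0.205,0,-6],[0.048,0.24,0,-7],[0.055,0.275,0,-7],[0.061,0.31,0,-7],[0.065,0.341,0,-7],[0.065,0.341,-0.02,-7],[0.065,0.341,-0.04,-7],[0.065,0.341,-0.04,-7],[0.065,0.341,-0.04,-7]]]}}

```text
time_s: 11.63
eef_pos: [0.5569, 0.0215, 0.081]
eef_rot: [-3.14, -0.006, 3.051]
wrist_force: [0.4, -0.3, -3.1]
gripper_width: 0.056
gripper_force: 64.6
```

>>> {"name": "apply_moves", "arguments": {"rows": [[[0.001,0,-0.02,0],[0.001,0,-0.035,0],[0.001,0,-0.045,0],[0.001,0,-0.051,0],[0.001,0,-0.051,0],[0.001,0,-0.051,0]]]}}

```text
time_s: 12.13
eef_pos: [0.5603, 0.0214, 0.0325]
eef_rot: [-3.141, 0.0, 3.051]
wrist_force: [-0.5, -0.5, -2.1]
gripper_width: 0.0559
gripper_force: 64.6
```

>>> {"name": "apply_moves", "arguments": {"rows": [[[0,0,-0.0015,0],[0,0,-0.003,0],[0,0,-0.003,0],[0,0,-0.003,0]]]}}

```text
time_s: 12.47
eef_pos: [0.5604, 0.0218, 0.0297]
eef_rot: [3.141, 0.001, 3.051]
wrist_force: [0.0, 0.3, -2.5]
gripper_width: 0.0559
gripper_force: 64.6
```

>>> {"name": "apply_moves", "arguments": {"rows": [[[0,0,-0.001,0],[0,0,-0.002,0],[0,0,-0.002,0],[0,0,-0.002,0]]]}}

```text
time_s: 12.8
eef_pos: [0.5605, 0.0218, 0.0289]
eef_rot: [-3.142, 0.001, 3.051]
wrist_force: [-1.5, 0.7, 11.3]
gripper_width: 0.0561
gripper_force: 67.9
```

Plate seated with contact at the expected height. I release and lift clear, then measure the stack and the stay.

>>> {"name": "apply_moves", "arguments": {"rows": [[[0,0,0,0],[0,0,0,0],[0,0,0,0],[0,0,0,0],[0,0,0,0],[0,0,0.01,0],[0,0,0.04,0],[0,0,0.08,0],[0,0,0.1,0],[0,0,0.12,0],[0,-0.035,0.12,-2],[0,-0.07,0.12,-5],[0,-0.1,0.12,-5],[0,-0.14,0.12,-5],[0,-0.18,0.12,-5],[0,-0.21,0.12,-5],[0,-0.24,0.12,-5],[0,-0.24,0.12,-5]]], "gripper": 1}}

```text
time_s: 14.3
eef_pos: [0.559, -0.2277, 0.1482]
eef_rot: [-3.136, 0.002, 2.953]
wrist_force: [-0.1, -0.8, -0.7]
gripper_width: 0.0853
gripper_force: 0.0
```

```bash
python3 - <<'E'
from h import *
s=bot.read_state(); print(s["eef_pos"],np.degrees(s["eef_rot"]),s["gripper_width"])
t=bot.capture("top"); d=bot.capture("side")
a=cv2.resize(t[120:250,255:355],None,fx=4.4,fy=4.4,interpolation=2); b=cv2.resize(d[180:260,255:335],None,fx=4.4,fy=4.4,interpolation=2)
o=np.zeros((572,792,3),np.uint8); o[:,:440]=a; o[:352,440:792]=b
cv2.imwrite("pics/g5.png",o[:,:,::-1])
for n in("top","side"): print(n,[(np.round(m["pixel"],1),round(m["p"],2)) for m in bot.mark_of("stay_tab",n)])
b0=np.array([.5573,.0174]);yw=-.177
w=lambda x,y,z:np.r_[b0+R.from_euler('z',yw).as_matrix()[:2,:2]@[x/1e3,y/1e3],z/1e3]
print("behind",w(30,-124,62))
for ph in (75,85,95,105,115,125,135,145,155,160,163):
    f=np.radians(ph); r=46
    x=-30+r*np.cos(f)+3*np.sin(f)+11; z=30+r*np.sin(f)-3*np.cos(f)
    print(ph,np.round(w(x,-124,z),4))
for x in(160,120,80,50,30): print("lid",x,w(x,-40,180))
E
```

```text
[ 0.55899006 -0.22766359  0.14818423] [-1.79683725e+02  1.22028573e-01  1.69198196e+02] 0.08534439200501431
top [(array([209.5, 337.2]), 0.62)]
side [(array([225.8, 290.1]), 0.64)]
behind [ 0.56499771 -0.10994499  0.062     ]
75 [ 0.5313 -0.1039  0.0737]
85 [ 0.5237 -0.1025  0.0756]
95 [ 0.5158 -0.1011  0.0761]
105 [ 0.5079 -0.0997  0.0752]
115 [ 0.5003 -0.0984  0.073 ]
125 [ 0.4932 -0.0971  0.0694]
135 [ 0.4868 -0.096   0.0646]
145 [ 0.4814 -0.095   0.0588]
155 [ 0.477  -0.0942  0.0522]
160 [ 0.4752 -0.0939  0.0486]
163 [ 0.4743 -0.0937  0.0463]
lid 160 [ 0.70775713 -0.05014741  0.18      ]
lid 120 [ 0.66838207 -0.04310432  0.18      ]
lid 80 [ 0.62900702 -0.03606123  0.18      ]
lid 50 [ 0.59947573 -0.03077892  0.18      ]
lid 30 [ 0.5797882  -0.02725737  0.18      ]
```

View pics/g5.png

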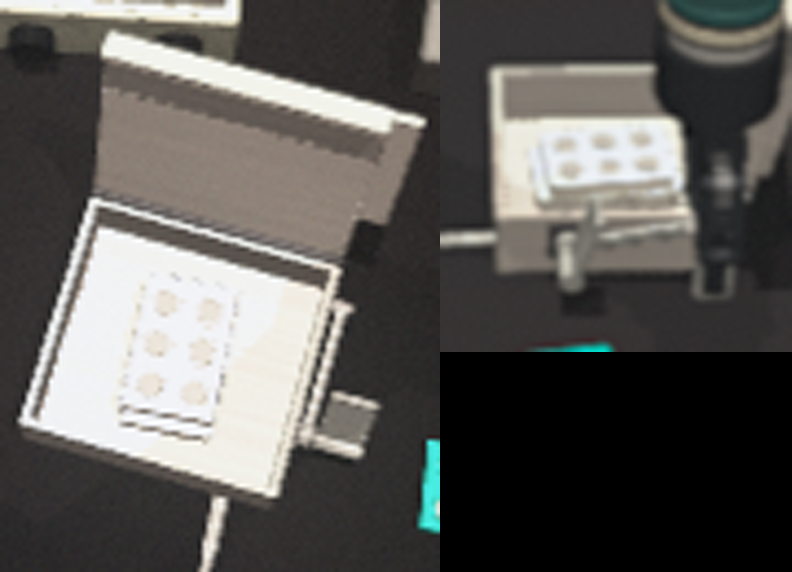

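The upper plate sits square on the sheet, with its wells around crop (180,347). The stay bar runs to crop (345,305) and the tab is at (345,420), so the stay angle is about 0.2–0.3. Next I close the fingers and go behind the tab.

>>> {"name": "apply_moves", "arguments": {"rows": [[[0.009,0,0,0],[0.009,0,0,0],[0.009,0,-0.02,0],[0.009,0,-0.05,0],[0.009,0,-0.084,0],[0.009,0,-0.084,0],[0.009,0.03,-0.084,0],[0.009,0.06,-0.084,0],[0.009,0.09,-0.084,0],[0.009,0.11,-0.084,0],[0.009,0.118,-0.084,0],[0.009,0.118,-0.084,0],[0.009,0.118,-0.084,0]]], "gripper": -1}}

```text
time_s: 15.58
eef_pos: [0.5699, -0.1007, 0.0642]
eef_rot: [-3.141, 0.002, 2.965]
wrist_force: [-0.4, -0.6, 0.1]
gripper_width: -0.0
gripper_force: 0.0
```

>>> {"name": "apply_moves", "arguments": {"rows": [[[0,-0.009,0,0],[-0.02,-0.006,0.002,0],[-0.038,-0.003,0.006,0],[-0.045,-0.0015,0.01,0],[-0.053,0,0.012,0],[-0.061,0.001,0.011,0],[-0.069,0.003,0.009,0],[-0.076,0.004,0.0055,0],[-0.082,0.005,0.0005,0],[-0.088,0.006,-0.005,0],[-0.092,0.007,-0.012,0],[-0.094,0.007,-0.0155,0],[-0.095,0.007,-0.018,0],[-0.095,0.007,-0.018,0],[-0.095,0.007,-0.018,0]]]}}

```text
time_s: 16.83
eef_pos: [0.4742, -0.0928, 0.0463]
eef_rot: [3.141, -0.0, 2.965]
wrist_force: [-1.8, 0.4, 20.4]
gripper_width: 0.0004
gripper_force: 9.7
```

>>> {"name": "apply_moves", "arguments": {"rows": [[[0,0,0.02,0],[0,0,0.06,0],[0,0,0.1,0],[0,0,0.14,0],[0,-0.02,0.18,0],[0,-0.05,0.21,0],[0,-0.08,0.22,0],[0,-0.1,0.22,0],[0,-0.1,0.22,0]]]}}

```text
time_s: 17.58
eef_pos: [0.474, -0.1986, 0.2662]
eef_rot: [-3.139, 0.003, 2.957]
wrist_force: [0.8, 0.2, -0.1]
gripper_width: -0.0001
gripper_force: 0.0
```

```bash
python3 - <<'E'
from h import *
s=bot.read_state(); print(s["eef_pos"],np.degrees(s["eef_rot"]))
t=bot.capture("top"); d=bot.capture("side")
a=cv2.resize(t[60:250,230:370],None,fx=3,fy=3,interpolation=2); b=cv2.resize(d[140:260,255:345],None,fx=4,fy=4,interpolation=2)
o=np.zeros((570,780,3),np.uint8); o[:,:420]=a; o[:480,420:780]=b
cv2.imwrite("pics/g6.png",o[:,:,::-1])
b0=np.array([.5573,.0174]);yw=-.177
w=lambda x,y,z:np.r_[b0+R.from_euler('z',yw).as_matrix()[:2,:2]@[x/1e3,y/1e3],z/1e3]
for a in (1.5,1.6,1.7,1.75):
    T=w(-30+90*np.cos(a),-93,30+90*np.sin(a)); f=a+np.pi/3; B=w(-30+55*np.cos(f),-115,30+55*np.sin(f))
    c=lambda q:((q-[140,255])[:,::-1]*4+[420,0]).round()
    e=lambda q:((q-[60,230])[:,::-1]*3).round()
    print(a,"side crop tip",c(proj("side",T)),"tab",c(proj("side",B)),"top tip",e(proj("top",T)),"tab",e(proj("top",B)))
for th in("stay_tip","stay_tab"):
  for n in("top","side"): print(th,n,[(np.round(m["pixel"],1),round(m["p"],2)) for m in bot.mark_of(th,n)])
E
```

```text
[ 0.47403861 -0.1986005   0.26618742] [-1.79834804e+02  1.55263579e-01  1.69404552e+02]
1.5 side crop tip [[552. 295.]] tab [[482. 376.]] top tip [[296. 449.]] tab [[298. 523.]]
1.6 side crop tip [[540. 295.]] tab [[478. 381.]] top tip [[294. 459.]] tab [[296. 527.]]
1.7 side crop tip [[528. 296.]] tab [[475. 386.]] top tip [[291. 469.]] tab [[295. 530.]]
1.75 side crop tip [[522. 296.]] tab [[474. 388.]] top tip [[289. 474.]] tab [[295. 531.]]
stay_tip top [(array([215.2, 326.2]), 0.55)]
stay_tip side [(array([211.8, 280.6]), 0.65), (array([241.5, 281.8]), 0.56), (array([169.3, 335.3]), 0.4), (array([220. , 290.8]), 0.28)]
stay_tab top [(array([238.4, 327.1]), 0.79)]
stay_tab side [(array([234.9, 265.9]), 0.53)]
```

View pics/g6.png

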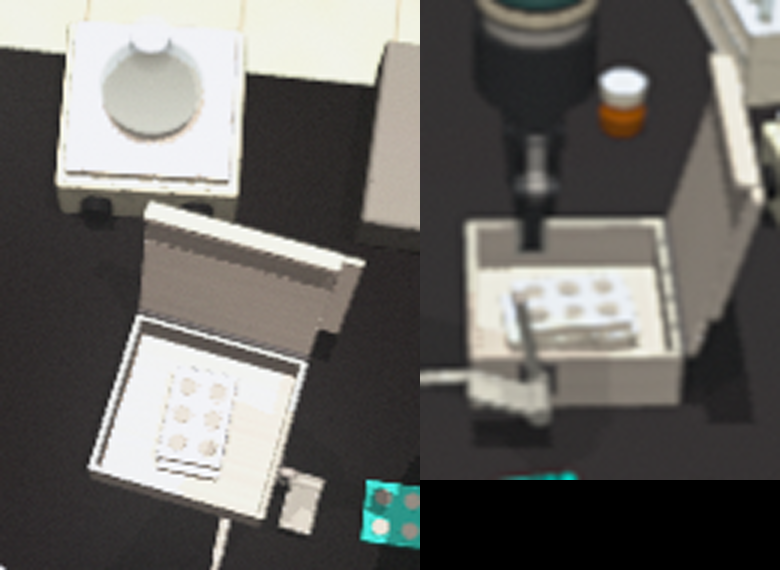

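The stay tip is at side crop (521,293), which fits 1.75 (fully up), and the lid still leans back. I go behind the lid, high.

>>> {"name": "apply_moves", "arguments": {"rows": [[[0.02,0.013,0.01,0],[0.05,0.033,0.015,0],[0.08,0.052,0.02,0],[0.11,0.072,0.02,0],[0.14,0.092,0.02,0],[0.17,0.111,0.02,0],[0.2,0.131,0.02,0],[0.229,0.15,0.02,0],[0.229,0.15,0.02,0],[0.229,0.15,0.02,0]]]}}

```text
time_s: 18.72
eef_pos: [0.7041, -0.0388, 0.2838]
eef_rot: [3.14, -0.002, 2.97]
wrist_force: [0.2, -0.5, -0.4]
gripper_width: -0.0001
gripper_force: 0.0
```

>>> {"name": "apply_moves", "arguments": {"rows": [[[0,0,-0.03,0],[0,0,-0.06,0],[0,0,-0.09,0],[0,0,-0.105,0],[0,0,-0.105,0],[-0.012,0.002,-0.105,0],[-0.024,0.004,-0.105,0],[-0.035,0.006,-0.105,0],[-0.045,0.008,-0.105,0],[-0.055,0.01,-0.105,0],[-0.065,0.012,-0.105,0],[-0.075,0.013,-0.105,0],[-0.085,0.015,-0.105,0],[-0.095,0.017,-0.105,0],[-0.105,0.018,-0.105,0],[-0.113,0.02,-0.105,0],[-0.12,0.021,-0.105,0],[-0.12,0.021,-0.105,0]]]}}

```text
time_s: 20.22
eef_pos: [0.5807, -0.0219, 0.18]
eef_rot: [-3.141, -0.003, 2.964]
wrist_force: [-0.5, -0.5, 0.1]
gripper_width: 0.0
gripper_force: 0.0
```

>>> {"name": "apply_moves", "arguments": {"rows": [[[0,0,0.02,0],[0,0,0.05,0],[0,0,0.09,0],[0,0,0.12,0],[-0.03,-0.03,0.13,0],[-0.06,-0.06,0.13,0],[-0.08,-0.09,0.13,0],[-0.1,-0.12,0.13,0],[-0.1,-0.15,0.13,0],[-0.1,-0.18,0.13,0],[-0.1,-0.21,0.13,0],[-0.1,-0.24,0.13,0],[-0.1,-0.26,0.13,0],[-0.1,-0.26,0.13,0],[-0.1,-0.26,0.13,0],[-0.1,-0.26,0.13,0],[-0.1,-0.26,0.13,0],[-0.1,-0.26,0.13,0],[-0.1,-0.26,0.13,0],[-0.1,-0.26,0.13,0]]]}}

```text
time_s: 21.88
eef_pos: [0.4834, -0.2814, 0.3104]
eef_rot: [3.141, 0.0, 2.965]
wrist_force: [-0.4, 0.4, 0.2]
gripper_width: 0.0001
gripper_force: 0.0
```

>>> {"name": "apply_moves", "arguments": {"rows": [[[0,0,0,0],[0,0,0,0],[0,0,0,0],[0,0,0,0],[0,0,0,0],[0,0,0,0],[0,0,0,0],[0,0,0,0],[0,0,0,0],[0,0,0,0],[0,0,0,0],[0,0,0,0],[0,0,0,0],[0,0,0,0],[0,0,0,0],[0,0,0,0],[0,0,0,0],[0,0,0,0],[0,0,0,0],[0,0,0,0]]]}}

```text
time_s: 23.55
eef_pos: [0.4832, -0.2823, 0.3103]
eef_rot: [-3.142, 0.0, 2.964]
wrist_force: [-0.3, -0.5, -0.1]
gripper_width: -0.0002
gripper_force: 0.0
```

```bash
python3 - <<'E'
from h import *
s=bot.read_state(); print(s["eef_pos"],s["wrist_force"])
t=bot.capture("top"); d=bot.capture("side")
a=cv2.resize(t[120:260,240:360],None,fx=3.5,fy=3.5,interpolation=2); b=cv2.resize(d[140:260,255:345],None,fx=4,fy=4,interpolation=2)
o=np.zeros((490,780,3),np.uint8); o[:,:420]=a; o[:480,420:780]=b
cv2.imwrite("pics/g7.png",o[:,:,::-1])
b0=np.array([.5573,.0174]);yw=-.177
w=lambda x,y,z:np.r_[b0+R.from_euler('z',yw).as_matrix()[:2,:2]@[x/1e3,y/1e3],z/1e3]
for L in(0,.3,.49,.8,1.2):
  P=np.array([w(83-165*np.cos(L),y,50+165*np.sin(L)) for y in(85,-85)])
  print(L,((proj("top",P)-[120,240])[:,::-1]*3.5).round().tolist(),((proj("side",P)-[140,255])[:,::-1]*4+[420,0]).round().tolist())
E
```

```text
[ 0.48323129 -0.28225008  0.31030698] [-0.31921702 -0.47743807 -0.05713712]
0 [[68.0, 340.0], [272.0, 399.0]] [[469.0, 225.0], [473.0, 360.0]]
0.3 [[67.0, 318.0], [280.0, 380.0]] [[478.0, 176.0], [483.0, 311.0]]
0.49 [[70.0, 295.0], [288.0, 358.0]] [[493.0, 147.0], [499.0, 280.0]]
0.8 [[79.0, 243.0], [304.0, 307.0]] [[533.0, 104.0], [542.0, 236.0]]
1.2 [[99.0, 158.0], [330.0, 223.0]] [[605.0, 66.0], [620.0, 196.0]]
```

View pics/g7.png

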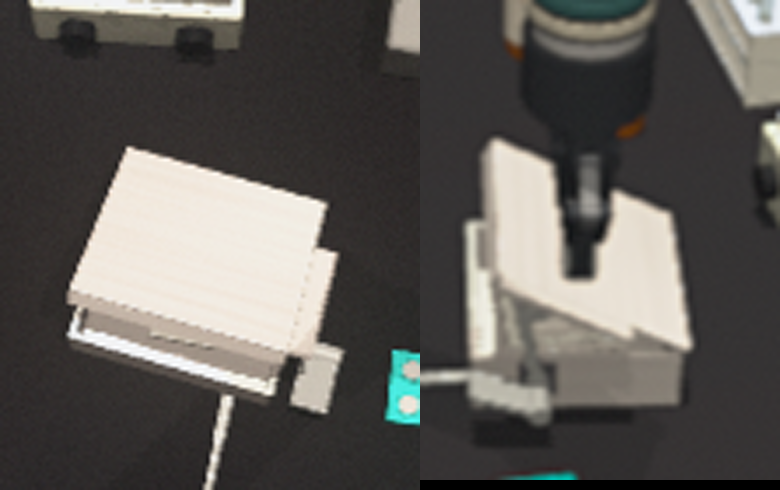

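The lid's front edge runs from crop (70,293) to (288,355), matching 0.49, so it is propped on the stay. The arm is clear, so I hand in.

```bash
python3 -c "
from workcell import bot
print(bot.close_job())"
```

```text
the job is handed in; nothing more can be done
None
```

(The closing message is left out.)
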